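# Park the castor caddy under the bench riser and set its floor lock

## Robot

A 6-joint arm with a two-finger parallel gripper is mounted at the origin on a cart in front of the work surface, level with it; the furniture and walls round the work are solid. World frame = base frame: x ahead of the robot, y to its left, z up, the work surface at z = 0. Lengths are in m, angles in rad, forces in N, time in s.
With the tool pointing down it reaches from about 0.35 to 0.975 m from the base axis. Payload 7.1 kg.
Tool frame: the origin (TCP) lies at the very end of the fingers, on their centre line; the grasp point (between the pads) lies 19 mm behind it (hold_point_z is the distance from the TCP to the grasp point, in m); z points along the fingers, y is the line along which they close (so a half turn about z gives the same grasp; the last joint's range is limited). The gripper opens to 88 mm and grips with 3 to 60 N. Pads are 20 mm wide; open, the fingers measure 115 mm over their backs; the gripper's body (75 mm by 178 mm) begins 61 mm behind the grasp point.
Start: joints at [-0.019, 0.423, 1.63, -0, 1.089, -0.019], TCP at [0.625, 0, 0.223] pointing down, gripper open.
Joint ranges: [-3, 3], [-0.9, 2.11], [0.09, 2.58], [-1.31, 4.45], [0.11, 2.69], [-2.54, 2.54]. Speed limits (rad/s): [2.39, 2.39, 3.01, 3.14, 3.14, 3.14].

## Interface

Orientations are given as a unit quaternion [x, y, z, w].
In Python, from workcell import get_state, camera, calibration, sign_off, hold_point_z gives the robot as it stands. The module is installed in compiled form; this text tells all that it offers.
- The arm moves only by the shell command python3 -m jog 'ROWS'. ROWS is JSON, one flat list of numbers, 5 for each row, row after row: the shift along the tool's x, y, z each as a share of 0.5 m, from -1 to 1, then the turn about the tool's z as a share of 180 degrees, from -1 to 1, then the opening, from -1 (shut) to 1 (fully open). In form: [dx, dy, dz, roll, claw, dx, dy, dz, roll, claw, ...]. A call has 1 to 8 rows; each row is the pose to reach, as a shift and turn from the pose commanded when the call began, along the tool's axes at that moment, turning the shorter way round; what a row does not reach only later rows make up. A row lasts 1/12 s, in which the tool goes at most 41.7 mm and 7.16 degrees, less where a joint would pass 70% of its speed; a pose out of reach is approached as far as the arm can. A call with a number of a shift or a turn outside -1 to 1 is refused whole. A call with a gripper value outside its range is refused whole. The fingers move at their own pace and stop on an object; the grip force is fixed at half the most. Time passes only in rows, so rows that repeat a pose let the fingers close. It gives the time, the measured TCP pose, the force, the opening and the grip force at its end, in the units of the state.
- get_state(): the state, without advancing time (a new reading comes with each control period).
- camera(name): name is "scene" or "side" or "wrist"; returns the picture (384x512x3 uint8, red, green, blue); there is no depth.
- calibration(name): a dict with "intrinsics" (3x3 intrinsics, pixels), "R" (3x3) and "t" (3): a world point X has camera coordinates R X + t. Camera axes: x right, y down, z forward; pixel columns grow to the right and rows downward; lengths in m; the calibration is good to about 2 mm. A picture is of the moment at which its call begins: read the wrist's pose just before it. calibration takes no time and is no camera call; for the wrist camera it gives the pose at the moment of the call.
- sign_off(): hands the job in; it is judged then, once.
The state is a dict: "clock": time; "joint_pos": joint angles; "dq": joint speeds; "joint_torque": joint torques, N m; "eef_pos": TCP position; "tool_rot": TCP orientation; "force": force on the tool from outside, world axes, zero at the start; "ft_torque": the same for the moment, N m; "opening": opening from 0.0 (shut) to 1.0 (fully open); "grasp_force": force on a finger pad.
Only numpy, scipy, OpenCV 4.12 (cv2) and the standard library are available. Lean on these libraries where they do the work, as an engineer would, in place of code of your own. Each camera call takes 0.05 s, during which the arm holds its last target. There are 200 camera calls.

## Task

Take the little red caddy by its push bar and roll it forward until all four swivel castors trail straight behind their pivots, then steer it between the yellow guide rails and push it fully home under the bench riser, castors still trailing and the tin and the roll of tape riding along in its tray. Once it is home, press its floor-lock pedal right down and let go. Leave everything else on the bench and on the riser where it is.

Things in the scene. Friction and masses are not known exactly. Their poses are not given: they have to be found in the camera images.
- caddy: red sheet-steel tray on four swivel castors, about 1.25 kg loaded. Origin on the bench under the middle of the tray; +x forward (away from its push bar), z up. Tray 170 (x) x 120 (y) mm, floor at z = 42 mm, rim at 57 mm. Castor pivots at x = +-58, y = +-42 mm. Under 3 N rolls it, but castors that point astray kick it sideways while they swing round, within about 60 mm of rolling.
- push_bar (a point): middle of the push bar: round, horizontal, along the caddy's y; black rubber grip 70 mm long, 15 mm thick, at x = -108, z = 118 mm in the caddy's frame; free of the raked uprights over y = +-33 mm. A tool that grips it from above may lean about it, and must at the end: with the caddy home the front edge of the riser's top is 28 mm ahead of the bar, so lean back from the riser 25 to 40 degrees.
- axle_fl (a point): centre of the front left castor's wheel (28 mm diameter, 20 mm wide), 14 mm from the castor's vertical pivot, which is at x = +58, y = +42 mm in the caddy's frame. Trailing straight, it lies 14 mm behind (-x) the pivot.
- axle_fr (a point): centre of the front right castor's wheel (28 mm diameter, 20 mm wide), 14 mm from the castor's vertical pivot, which is at x = +58, y = -42 mm in the caddy's frame. Trailing straight, it lies 14 mm behind (-x) the pivot.
- axle_rl (a point): centre of the rear left castor's wheel (28 mm diameter, 20 mm wide), 14 mm from the castor's vertical pivot, which is at x = -58, y = +42 mm in the caddy's frame. Trailing straight, it lies 14 mm behind (-x) the pivot.
- axle_rr (a point): centre of the rear right castor's wheel (28 mm diameter, 20 mm wide), 14 mm from the castor's vertical pivot, which is at x = -58, y = -42 mm in the caddy's frame. Trailing straight, it lies 14 mm behind (-x) the pivot.
- castor_fl (a joint): swivel angle of that (fl) castor about the caddy's z, rad; 0 (or a whole turn) = trailing straight behind its pivot; turns without end and almost freely
- castor_fr (a joint): swivel angle of that (fr) castor about the caddy's z, rad; 0 (or a whole turn) = trailing straight behind its pivot; turns without end and almost freely
- castor_rl (a joint): swivel angle of that (rl) castor about the caddy's z, rad; 0 (or a whole turn) = trailing straight behind its pivot; turns without end and almost freely
- castor_rr (a joint): swivel angle of that (rr) castor about the caddy's z, rad; 0 (or a whole turn) = trailing straight behind its pivot; turns without end and almost freely
- pedal (a joint): floor-lock pedal of the caddy, rad: 0 = up, about 0.37 = its rubber foot meets the bench, 0.42 = fully down at its stop. It stays where it is left; takes about 1.5 N on the pad to move, and some 5 N at the end to press the foot on.
- pedal_pad (a point): middle of the top of the black ribbed pedal pad (26 mm along the caddy's x, 40 mm along y) behind the caddy, below and 26 mm behind the push bar: when up it is at x = -134, y = 0, z = 46 mm in the caddy's frame, fully down 24 mm lower. A gripper's body would meet the bar if pointed straight down here: lean back 20 to 40 degrees. The pedal's hinge lies along y at x = -72, z = 35 mm.
- riser: bench riser, fixed, with a parking bay under its top. Its frame is the pose of the caddy's frame when home: origin on the bench, +x the way in. Plywood top at z = 165 to 181, from x = -80 to +107, y = +-103 mm; four steel legs, inner faces at y = +-82 mm. Rubber buffers at the back stop the front of the tray when it is home, at x = +87 mm.
- bay_mouth (a point): point on the bench at x = -85 mm in the riser's frame, midway between the two yellow guide rails where their straight part begins. The rails are 16 mm high, inner faces at y = +-61 mm, straight inward from here and splayed outward to y = +-88 mm at x = -138 mm. They guide the outer sides of the wheels, with about 5 mm to spare on each side.
- tin: rusty tin of screws, 75 mm diameter, 46 mm high, standing in the front half of the tray, at x = +42, y = 0 mm in the caddy's frame; origin at its underside
- black_tape: roll of black tape, 69 mm diameter, 19 mm high, lying in the rear half of the tray, at x = -42, y = 0 mm in the caddy's frame; origin at its underside
- masking_tape: roll of pale masking tape, 97 mm diameter, 25 mm high, lying on the riser's top; not to be moved
- glasses_case: black spectacle case, 61 x 150 x 45 mm, lying at the back left; not to be moved
- spray_can: white spray can with red cap, 65 mm diameter, 190 mm tall, standing at the back left; not to be moved
- glue_bottle: white glue bottle with orange tip, 46 x 64 mm, 179 mm tall, standing at the back left; not to be moved
- blue_pliers: water-pump pliers with blue handles, 216 x 54 x 21 mm, lying at the front left; not to be moved
- wood_block: wooden block, 62 x 140 x 35 mm, lying at the back; not to be moved
There are look-alikes about, which are no part of the job. What is shaped like the black_tape but orange is not meant.

How it is judged:
On the way, in this order (a step that is already met when the one before it is completed fails the run):
1. the caddy has been rolled at least 30 mm and all four castors trail straight (within about 20 degrees) before its front wheels are between the straight guide rails (x of each of axle_fl, axle_fr in the frame of caddy below 0.0449 m and x of each of axle_rl, axle_rr in the frame of caddy below -0.0711 m and distance of caddy from where it was at the start of the episode above 0.03 m and x of caddy in the frame of riser below -0.14 m), for 0.1 s.
2. the caddy is home under the riser (within 8 mm of the buffers and 9 mm sideways), its castors trailing straight, its pedal still up (x of caddy in the frame of riser between -0.008 and 0.006 m and y of caddy in the frame of riser between -0.009 and 0.009 m and angle between the x axis of caddy and the x axis of riser, either way round below 0.11 rad and angle between caddy's own z axis and vertical below 0.05 rad and x of each of axle_fl, axle_fr in the frame of caddy below 0.0449 m and x of each of axle_rl, axle_rr in the frame of caddy below -0.0711 m and value of joint pedal below 0.15 rad), for 0.2 s.
3. the pedal is pressed down with the caddy home (x of caddy in the frame of riser between -0.008 and 0.006 m and y of caddy in the frame of riser between -0.009 and 0.009 m and angle between the x axis of caddy and the x axis of riser, either way round below 0.11 rad and angle between caddy's own z axis and vertical below 0.05 rad and value of joint pedal above 0.345 rad), for 0.1 s.
At the end, for the whole second after the job is handed in: the caddy stands at rest, released, within 8 mm of home lengthways, 9 mm sideways and 6 degrees, all castors trailing within 20 degrees, pedal down on the bench (above 0.34 rad), tin and tape upright and within 20 mm of their places in the tray (x of caddy in the frame of riser between -0.008 and 0.006 m and y of caddy in the frame of riser between -0.009 and 0.009 m and angle between the x axis of caddy and the x axis of riser, either way round below 0.11 rad and angle between caddy's own z axis and vertical below 0.05 rad and x of each of axle_fl, axle_fr in the frame of caddy below 0.0449 m and x of each of axle_rl, axle_rr in the frame of caddy below -0.0711 m and x of tin in the frame of caddy between 0.022 and 0.062 m and y of tin in the frame of caddy between -0.022 and 0.022 m and z of tin in the frame of caddy between 0.038 and 0.05 m and angle between each of tin, black_tape's own z axis and vertical below 0.2 rad and x of black_tape in the frame of caddy between -0.062 and -0.022 m and y of black_tape in the frame of caddy between -0.022 and 0.022 m and z of black_tape in the frame of caddy between 0.038 and 0.05 m and value of joint pedal above 0.34 rad and linear speed of caddy below 0.01 m/s); the robot touches nothing.
It fails at once if any of the bystanders (spectacle case, spray can, glue bottle, blue pliers, wooden block, masking tape) is moved by more than 15 mm (distance of any of glasses_case, spray_can, glue_bottle, blue_pliers, wood_block, masking_tape from where it was at the start of the episode above 0.015 m).
It fails at once if the caddy is tipped or lifted off the bench (angle between caddy's own z axis and vertical above 0.17 rad or height (world z) of caddy above 0.015 m).
It also fails if it takes over 53 s, if anything falls off the work surface, if the arm or the gripper's body presses on something with over 40 N, if the wrist force passes 120 N, or if a joint passes its speed limit or range.

## Working session

There is one attempt and no reset: what is moved stays moved. The work goes in short steps, Python scripts to look and compute and a shell command to move; the robot and the scene stay as the last step left them, time stands still between calls to the robot, and variables do not carry over. Pictures are saved under pics/ and viewed, at most 10 in all, crops included, and the job is handed in when it is done.

```bash
mkdir -p pics; python3 - <<'E'
from workcell import *
import cv2,numpy as np
for n in("scene","side"):
    cv2.imwrite(f"pics/{n}0.png",cv2.resize(camera(n),(800,600),interpolation=cv2.INTER_CUBIC)[:,:,::-1])
    c=calibration(n);print(n,np.round(c["intrinsics"],1).tolist(),np.round(c["R"],3).tolist(),np.round(c["t"],3).tolist())
s=get_state();print(s,hold_point_z)
E
```

```text
scene [[428.5, 0.0, 258.4], [0.0, 428.5, 185.1], [0.0, 0.0, 1.0]] [[0.82, -0.572, 0.018], [-0.383, -0.572, -0.725], [0.425, 0.588, -0.688]] [-0.407, 0.327, 1.03]
side [[469.3, 0.0, 256.7], [0.0, 469.3, 185.4], [0.0, 0.0, 1.0]] [[-0.981, -0.193, 0.01], [-0.102, 0.472, -0.875], [0.165, -0.86, -0.483]] [0.512, 0.137, 1.473]
{'clock': 0.1, 'joint_pos': array([-1.90090284e-02,  4.23791236e-01,  1.63060095e+00, -7.61158745e-06,
        1.08861839e+00, -1.90122123e-02]), 'dq': array([ 0.00070291, -0.00291861, -0.0015167 ,  0.00152274,  0.00026519,
       -0.00133941]), 'joint_torque': array([ 6.49496542e-04, -5.45618248e+01, -2.74323839e+01,  6.46709581e-02,
        1.88581715e-02,  1.54216096e-06]), 'eef_pos': array([6.24492901e-01, 2.76284624e-05, 2.21967656e-01]), 'tool_rot': array([ 7.07104228e-01,  7.07108979e-01, -4.94121938e-04, -5.08415437e-04]), 'force': array([ 0.06825226,  0.19313562, -0.79474985]), 'ft_torque': array([-0.00552902, -0.04405631,  0.0265705 ]), 'grasp_force': 0.0, 'opening': 1.000654806420132} 0.0187
```

View pics/scene0.png

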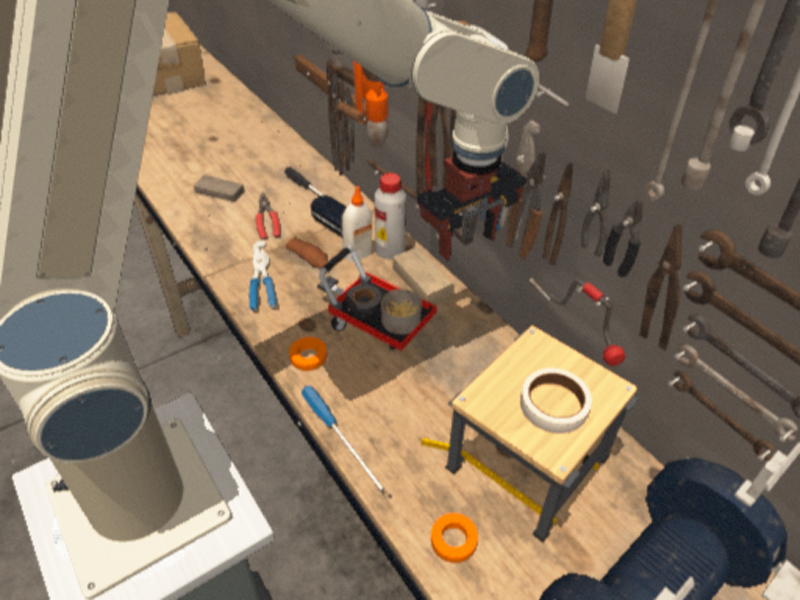

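View pics/side0.png

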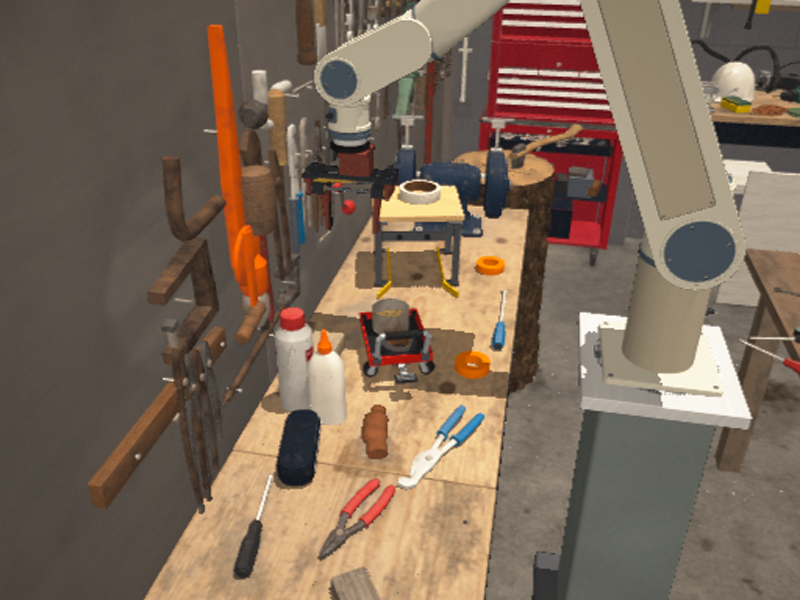

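```bash
cat > h.py <<'E'
from workcell import *
import cv2,numpy as np
def crop(im,x0,y0,w,h,k):
    c=cv2.resize(im[y0:y0+h,x0:x0+w],None,fx=k,fy=k,interpolation=cv2.INTER_CUBIC)[:,:,::-1].copy()
    for i in range(0,w,10): cv2.putText(c,str(x0+i),(i*k,8),0,.3,(255,255,0),1);cv2.line(c,(i*k,10),(i*k,16),(255,255,0),1)
    for i in range(10,h,10): cv2.putText(c,str(y0+i),(0,i*k+3),0,.3,(255,255,0),1)
    return c
def ray(n,u,v,c=None):
    c=c or calibration(n);K,R,t=[np.array(c[k]) for k in("intrinsics","R","t")]
    return -R.T@t, R.T@np.linalg.solve(K,[u,v,1])
def onz(n,u,v,z,c=None):
    o,d=ray(n,u,v,c);return o+d*(z-o[2])/d[2]
def proj(n,X,c=None):
    c=c or calibration(n);X=np.atleast_2d(X)
    p=(np.array(c["R"])@X.T).T+c["t"];p=p@np.array(c["intrinsics"]).T;return p[:,:2]/p[:,2:]
E
python3 - <<'E'
from h import *
a=camera("scene");b=camera("side")
cv2.imwrite("pics/caddy.png",np.hstack([crop(a,200,150,80,80,5),crop(b,220,185,80,80,5)]))
cv2.imwrite("pics/riser.png",np.hstack([crop(a,265,200,150,150,3)[:450],crop(b,230,105,70,90,5)]))
E
```

```text
(no output)
```

View pics/caddy.png

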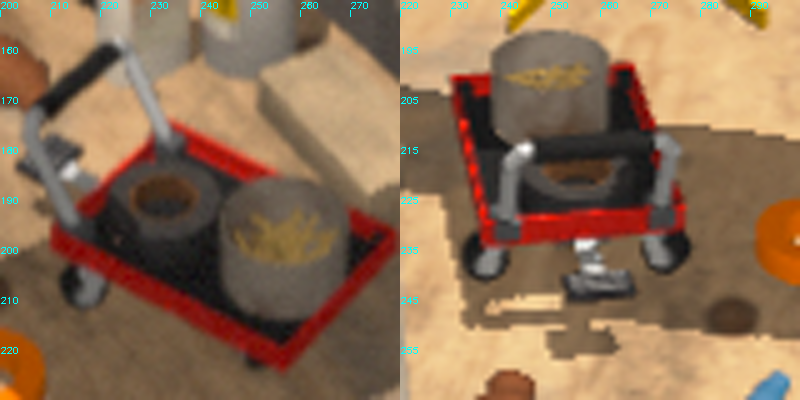

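```bash
python3 - <<'E'
import cv2
from h import *
a=camera("scene");b=camera("side")
A=crop(a,265,200,150,150,3);B=crop(b,230,105,70,90,5)
o=np.zeros((450,800,3),np.uint8);o[:,:450]=A;o[:,450:]=B
cv2.imwrite("pics/riser2.png",o)
E
```

```text
(no output)
```

View pics/riser2.png

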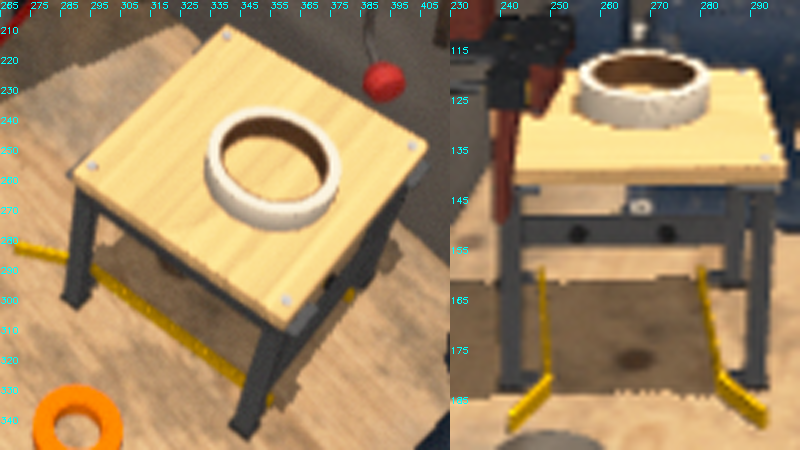

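```bash
cat > fit.py <<'E'
from h import *
from scipy.optimize import least_squares
def T(p,X):
    c,s=np.cos(p[2]),np.sin(p[2]);X=np.array(X,float);return np.c_[p[0]+c*X[:,0]-s*X[:,1],p[1]+s*X[:,0]+c*X[:,1],X[:,2]]
def fit(obs,p0):
    f=lambda p:np.concatenate([(proj(n,T(p,[o[0] for o in O]))-np.array([o[1] for o in O])).ravel() for n,O in obs.items()])
    r=least_squares(f,p0,loss="soft_l1");return r.x,f(r.x)
E
python3 - <<'E'
from fit import *
S=lambda x,y:(200+(x+.5)/5-.5,150+(y+.5)/5-.5)
D=lambda x,y:(220+(x-399.5)/5-.5,185+(y+.5)/5-.5)
c={"scene":[((-.085,-.06,.057),S(52,235)),((.085,-.06,.057),S(285,355)),((.085,.06,.057),S(396,235)),((-.085,.06,.057),S(170,122)),
 ((-.108,0,.118),S(79,77))],
 "side":[((.085,.06,.057),D(453,78)),((.085,-.06,.057),D(632,66)),((-.085,.06,.057),D(486,222)),((-.085,-.06,.057),D(684,205)),((-.108,0,.118),D(593,148))]}
p,r=fit(c,[.6,.1,-1.5]);print("caddy",p,np.round(r,1))
S=lambda x,y:(265+(x+.5)/3-.5,200+(y+.5)/3-.5)
D=lambda x,y:(230+(x-449.5)/5-.5,105+(y+.5)/5-.5)
c={"scene":[((-.08,.103,.181),S(226,22)),((.107,.103,.181),S(428,145)),((.107,-.103,.181),S(288,325)),((-.08,-.103,.181),S(70,175)),((-.085,-.061,.016),S(92,264))],
"side":[((-.08,.103,.181),D(515,172)),((-.08,-.103,.181),D(783,168)),((.107,-.103,.181),D(755,69)),((-.085,.061,.016),D(551,373)),((-.085,-.061,.016),D(719,371))]}
p,r=fit(c,[.6,-.3,-1.5]);print("riser",p,np.round(r,1))
E
```

```text
caddy [ 0.51532981  0.10041204 -1.2161312 ] [-0.5 -1.5  0.  -0.4  1.  -0.9  0.5 -0.8 -0.2  0.7 -0.1 -0.7  0.9 -1.
 -0.2  0.1  0.8  0.2  0.3 -0.3]
riser [ 0.53904446 -0.27416475 -1.32900241] [-0.1  0.7  1.3 -0.3  0.5 -0.3  0.6 -0.5 -2.3 -1.8 -3.5 -1.2  1.8 -1.
  1.3 -0.3  1.2  0.8  0.9  0.8]
```

```bash
python3 - <<'E'
from fit import *
S=lambda x,y:(265+(x+.5)/3-.5,200+(y+.5)/3-.5)
D=lambda x,y:(230+(x-449.5)/5-.5,105+(y+.5)/5-.5)
c={"scene":[((-.08,.103,.181),S(226,22)),((.107,.103,.181),S(428,145)),((.107,-.103,.181),S(288,325)),((-.08,-.103,.181),S(68,172))],
"side":[((-.08,.103,.181),D(515,172)),((-.08,-.103,.181),D(783,168)),((.107,-.103,.181),D(755,69)),((-.085,.061,.016),D(551,373)),((-.085,-.061,.016),D(719,371)),((-.138,.088,.016),D(510,415)),((-.138,-.088,.016),D(766,412))]}
p,r=fit(c,[.6,-.3,-1.5]);print("riser",p,np.round(r,1))
c2=c.copy();c2.pop("side");print(fit(c2,[.6,-.3,-1.5]));c2=c.copy();c2.pop("scene");print(fit(c2,[.6,-.3,-1.5]))
t=onz("scene",*S(272,163),.206);d=t[:2]-p[:2];cs,sn=np.cos(p[2]),np.sin(p[2])
print("tape",t,cs*d[0]+sn*d[1],-sn*d[0]+cs*d[1])
t=onz("side",*D(644,75),.206);d=t[:2]-p[:2];print("tape",t,cs*d[0]+sn*d[1],-sn*d[0]+cs*d[1])
q=calibration("wrist");print(q["intrinsics"],np.round(q["R"],3),-np.array(q["R"]).T@q["t"])
E
```

```text
riser [ 0.53971492 -0.2725271  -1.33660566] [ 0.1  0.2  1.1 -0.6 -0.4 -1.   1.  -0.5 -3.9 -1.1  1.4 -0.7  1.3 -0.1
  0.8  1.   0.5  1.   1.8 -0.3  0.  -0.2]
(array([ 0.53785858, -0.27302474, -1.33351308]), array([-0.50804579,  0.62335661,  0.67340244, -0.21250476, -0.61513043,
       -0.35091803,  0.48452273,  0.1749052 ]))
(array([ 0.54285114, -0.27115289, -1.32539053]), array([-4.65468123, -0.94276157,  0.63860143, -0.76448122,  0.14855462,
       -0.10083003,  0.11466301,  1.1294333 , -0.13867495,  1.02886974,
        1.26414002, -0.0679902 , -0.49726142, -0.24693993]))
tape [ 0.53323141 -0.30924995  0.206     ] 0.03421586677052152 -0.014828270238596038
tape [ 0.53981703 -0.3027756   0.206     ] 0.029446485992900426 -0.006920017572220024
[[289.19034401   0.         256.15989785]
 [  0.         289.19034401 188.26263627]
 [  0.           0.           1.        ]] [[ 1.     0.    -0.002]
 [ 0.001 -0.961  0.278]
 [-0.002 -0.278 -0.961]] [0.62503246 0.07551754 0.3849642 ]
```

```bash
python3 -m jog '[0.404,-0.294,0,0.387,1,0.404,-0.294,0,0.387,1,0.404,-0.294,0,0.387,1,0.404,-0.294,0,0.387,1,0.404,-0.294,0,0.387,1,0.404,-0.294,0,0.387,1,0.404,-0.294,0,0.387,1,0.404,-0.294,0,0.387,1]'
```

```text
clock: 0.97
eef_pos: [0.476, 0.2042, 0.2228]
tool_rot: [0.955, 0.295, -0.0, -0.0]
force: [-0.0, -0.3, 0.0]
opening: 1.002
grasp_force: 0.0
```

```bash
python3 -m jog '[0,0,0,0.078,0.2,0,0,0,0.078,0.2]'; python3 - <<'E'
from h import *
s=get_state();print(s["eef_pos"],s["tool_rot"],s["opening"])
c=calibration("wrist");np.save("wc.npy",c,allow_pickle=True);w=camera("wrist")
a=camera("scene")
cv2.imwrite("pics/w1.png",np.hstack([cv2.resize(w,(480,360))[:,:,::-1],np.vstack([crop(a,200,140,80,90,4)])]))
E
```

```text
clock: 1.13
eef_pos: [0.4777, 0.2026, 0.2228]
tool_rot: [0.985, 0.175, 0.0, -0.0]
force: [0.7, -0.8, -0.3]
opening: 0.886
grasp_force: 0.0
[0.47768871 0.20259487 0.22283094] [ 9.84581200e-01  1.74928096e-01  1.48577325e-04 -2.47980132e-05] 0.8856499313820324
```

View pics/w1.png

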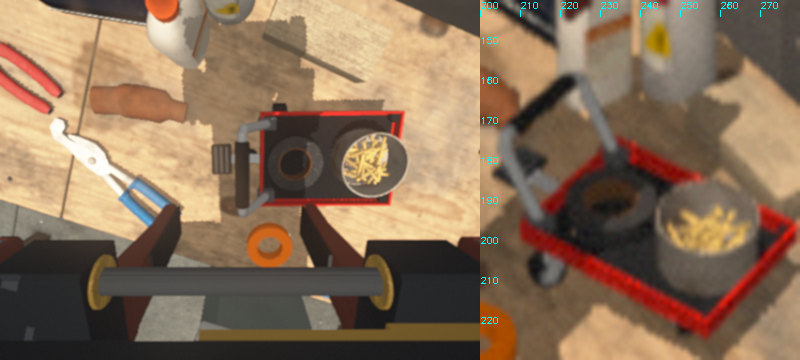

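```bash
python3 - <<'E'
from fit import *
c=np.load("wc.npy",allow_pickle=True).item()
W=lambda x,y:(x*512/480,y*512/480)
P=lambda x,y,z:np.round(onz("wrist",*W(x,y),z,c),4)
print("bar",P(241.5,174.5,.118),P(241,142,.118),P(241.5,207,.118))
print("tray",P(261,113,.057),P(404,112,.057),P(391,205,.057),P(262,204,.057))
_,r0=None,None
calold=calibration
import fit,h
def pj(p):
  X=[((-.108,0,.118),W(241.5,174.5)),((.085,.06,.057),W(404,112)),((.085,-.06,.057),W(391,205)),((-.085,-.06,.057),W(262,204)),((-.085,.06,.057),W(261,113))]
  return (proj("wrist",T(p,[x[0] for x in X]),c)-np.array([x[1] for x in X])).ravel()
r=least_squares(pj,[.515,.1,-1.216]);print(r.x,np.round(r.fun,1)); p=r.x
print("bar",p[0]-.108*np.cos(p[2]),p[1]-.108*np.sin(p[2]))
E
```

```text
bar [0.4788 0.2009 0.118 ] [0.51   0.2129 0.118 ] [0.4452 0.1885 0.118 ]
tray [0.5415 0.1992 0.057 ] [0.6007 0.0412 0.057 ] [ 0.4911 -0.0022  0.057 ] [0.4346 0.1559 0.057 ]
[ 0.5166255   0.09888348 -1.21103249] [ 0.8  0.5  1.5 -1.5 -0.5  0.4 -2.3  2.5  0.1 -1.3]
bar 0.4786037589306022 0.1999693204233038
```

```bash
python3 -m jog '[0,0.003,0.232,0,0.1,0,0.003,0.232,0,0.1,0,0.003,0.232,0,0.1,0,0.003,0.232,0,0.1,0,0.003,0.232,0,-1,0,0.003,0.232,0,-1,0,0.003,0.232,0,-1,0,0.003,0.232,0,-1]'; python3 -m jog '[0,0,0,0,-1,0,0,0,0,-1,0,0,0,0,-1]'
```

```text
clock: 1.9
eef_pos: [0.48, 0.2012, 0.1088]
tool_rot: [0.984, 0.178, 0.002, -0.0]
force: [-0.4, 0.1, -0.5]
opening: 0.279
grasp_force: 0.0
clock: 2.15
eef_pos: [0.4794, 0.201, 0.1079]
tool_rot: [0.984, 0.177, 0.001, -0.0]
force: [0.1, 0.9, 6.4]
opening: 0.161
grasp_force: 30.0
```

```bash
python3 -m jog '[-0.004,0.007,0,0,-1,-0.011,0.02,0,0.003,-1,-0.02,0.036,0,0.006,-1,-0.03,0.053,0,0.008,-1,-0.04,0.07,0,0.011,-1,-0.05,0.087,0,0.014,-1,-0.06,0.105,0,0.016,-1,-0.068,0.119,0,0.018,-1]'; python3 -c "
from h import *
a=camera('scene');b=camera('side')
o=np.zeros((450,800,3),np.uint8);o[:,:450]=crop(b,220,105,90,90,5);o[:280,450:]=crop(a,210,165,87,70,4)[:280,:350] if 0 else cv2.resize(crop(a,205,155,87,70,4),(350,280));cv2.imwrite('pics/m1.png',o)"
```

```text
clock: 2.82
eef_pos: [0.4688, 0.133, 0.1079]
tool_rot: [0.989, 0.149, 0.002, -0.0]
force: [0.4, 1.2, 7.3]
opening: 0.163
grasp_force: 30.0
```

View pics/m1.png

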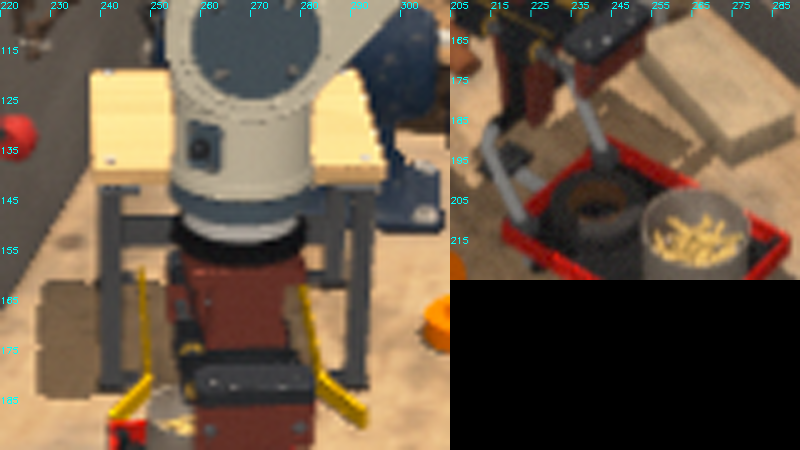

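```bash
python3 - <<'E'
from fit import *
S=lambda x,y:(265+(x+.5)/3-.5,200+(y+.5)/3-.5)
D=lambda x,y:(220+(x+.5)/5-.5,105+(y+.5)/5-.5)
c={"scene":[((-.08,.103,.181),S(226,22)),((.107,.103,.181),S(428,145)),((.107,-.103,.181),S(288,325)),((-.08,-.103,.181),S(68,172))],
"side":[((-.08,.103,.181),D(90,172)),((.107,.103,.181),D(90,70)),((-.08,-.103,.181),D(386,168)),((.107,-.103,.181),D(356,69)),((-.085,.061,.016),D(152,373)),((-.085,-.061,.016),D(319,371)),((-.138,.088,.016),D(108,415)),((-.138,-.088,.016),D(367,412))]}
p,r=fit(c,[.6,-.3,-1.5]);print("riser",p,np.round(r,1))
c2=c.copy();c2.pop("scene");print(fit(c2,[.6,-.3,-1.5]))
E
```

```text
riser [ 0.54046634 -0.27216533 -1.33662689] [ 0.2  0.   1.2 -0.8 -0.2 -1.3  1.1 -0.8  0.8 -1.1  0.6  0.   0.5 -0.7
  0.9 -0.   0.3  1.   0.3  1.1  1.9 -0.3 -0.4 -0.2]
(array([ 0.54261305, -0.27107599, -1.33272282]), array([ 0.23566496, -1.01257025, -0.16042931,  0.09578299, -0.03686137,
       -0.66366818,  0.23208694, -0.02010578, -0.20089657,  1.08989611,
       -0.23528774,  1.10524187,  1.43547488, -0.13546026, -0.89603404,
       -0.13778891]))
```

```bash
python3 -m jog '[-0.01,0.018,0,0.003,-1,-0.019,0.035,0,0.006,-1,-0.028,0.052,0,0.009,-1,-0.036,0.069,0,0.012,-1,-0.044,0.086,0,0.015,-1,-0.051,0.102,0,0.018,-1,-0.057,0.118,0,0.02,-1,-0.058,0.122,0,0.02,-1]'; python3 -c "
from workcell import *;s=get_state();print(s['eef_pos'],s['tool_rot'])"
```

```text
clock: 3.58
eef_pos: [0.4587, 0.0655, 0.1078]
tool_rot: [0.993, 0.118, 0.001, 0.0]
force: [-0.8, 0.8, 9.0]
opening: 0.163
grasp_force: 30.0
[0.45871574 0.0655063  0.10781882] [9.93024648e-01 1.17900777e-01 1.20610153e-03 1.29613796e-05]
```

```bash
python3 -m jog '[0,0.02,0,0,-1,0,0.042,0,0,-1,0,0.065,0,0,-1,0,0.088,0,0,-1,0,0.111,0,0,-1,0,0.134,0,0,-1,0,0.157,0,0,-1,0,0.172,0,0,-1]'; python3 - <<'E'
from h import *
s=get_state();print(s['eef_pos'],s['tool_rot'])
c=calibration("wrist");np.save("wc2.npy",c,allow_pickle=True);w=camera("wrist");a=camera('scene')
o=np.zeros((384,800,3),np.uint8);o[:330,:440]=cv2.resize(w,(440,330))[:,:,::-1];o[:360,440:]=crop(a,235,200,90,90,4)
cv2.imwrite("pics/m2.png",o)
E
```

```text
clock: 4.25
eef_pos: [0.4783, -0.018, 0.1078]
tool_rot: [0.993, 0.118, 0.0, -0.0]
force: [-3.8, 2.4, 12.0]
opening: 0.159
grasp_force: 30.1
[ 0.47829459 -0.0180298   0.10781804] [ 9.93018619e-01  1.17957078e-01  3.71467857e-04 -1.10519565e-04]
```

View pics/m2.png

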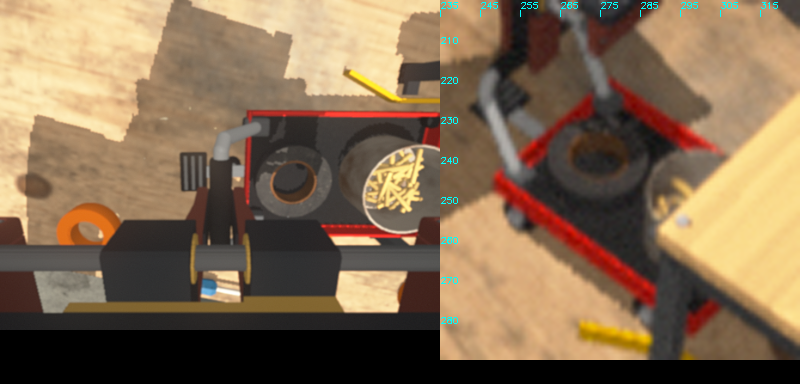

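```bash
python3 - <<'E'
from fit import *
c=np.load("wc2.npy",allow_pickle=True).item();k=512/440
P=lambda x,y,z:onz("wrist",(x+.5)*k-.5,(y+.5)*k-.5,z,c)
ri=np.array([.5405,-.272]);a=-1.334;R=np.array([[np.cos(a),np.sin(a)],[-np.sin(a),np.cos(a)]])
for n,q in dict(trayRL=(247,111,.057),trayFL_edge=(437,113,.057),trayRR=(249,233,.057) ,edgeR=(385,236,.057),bend_top=(396,101,.016),rail=(436,101,.016),railend=(345,70,.016),bar=(222,0,.118)).items():
    X=P(*q);print(n,np.round(X,4),"riser frame",np.round(R@(X[:2]-ri),4))
print("tcp",R@(np.array([.4783,-.018])-ri))
E
```

```text
trayRL [ 0.5408 -0.0269  0.057 ] riser frame [-0.2382  0.0578]
trayFL_edge [ 0.5768 -0.1836  0.057 ] riser frame [-0.0774  0.056 ]
trayRR [ 0.4284 -0.0596  0.057 ] riser frame [-0.2327 -0.0591]
edgeR [ 0.4564 -0.1899  0.057 ] riser frame [-0.0995 -0.0625]
bend_top [ 0.5828 -0.1736  0.016 ] riser frame [-0.0858  0.0642]
rail [ 0.5921 -0.2123  0.016 ] riser frame [-0.046   0.0642]
railend [ 0.5981 -0.1135  0.016 ] riser frame [-0.1406  0.0932]
bar [0.5974 0.0091 0.118 ] riser frame [-0.2599  0.1213]
tcp [-0.26150348 -0.00087853]
```

```bash
python3 -m jog '[0,0.018,-0.001,-0.003,-1,0.001,0.036,-0.002,-0.006,-1,0.002,0.056,-0.002,-0.006,-1,0.003,0.076,-0.002,-0.006,-1,0.003,0.096,-0.002,-0.006,-1,0.003,0.116,-0.002,-0.006,-1,0.003,0.136,-0.002,-0.006,-1,0.003,0.15,-0.002,-0.006,-1]'; python3 -c "
from workcell import *;s=get_state();print(s['eef_pos'],s['tool_rot'],s['force'],s['ft_torque'])"
```

```text
clock: 5.02
eef_pos: [0.498, -0.0913, 0.108]
tool_rot: [0.992, 0.127, 0.001, 0.0]
force: [-0.5, 1.8, 4.9]
opening: 0.161
grasp_force: 30.0
[ 0.49801894 -0.09127528  0.10803032] [9.91844777e-01 1.27449190e-01 7.38011896e-04 3.13065832e-04] [-0.50413983  1.75808267  4.87384579] [0.35777874 0.08833337 0.1243075 ]
```

```bash
python3 -m jog '[0,0.015,0,0,-1,0,0.03,0,0,-1,0,0.047,0,0,-1,0,0.064,0,0,-1,0,0.08,0,0,-1,0,0.09,0,0,-1]'; python3 -c "
from workcell import *;s=get_state();print(s['eef_pos'],s['tool_rot'],s['force'],s['ft_torque'])"
```

```text
clock: 5.52
eef_pos: [0.5093, -0.1346, 0.108]
tool_rot: [0.992, 0.128, 0.001, 0.0]
force: [0.6, 1.6, 5.5]
opening: 0.164
grasp_force: 30.0
[ 0.50926468 -0.13463604  0.10798279] [9.91837914e-01 1.27503243e-01 6.13126488e-04 3.15428031e-04] [0.56569162 1.59204615 5.45105683] [0.33883213 0.10632028 0.08121789]
```

```bash
python3 -m jog '[0,0.012,0,0,-1,0,0.024,0,0,-1,0,0.033,0,0,-1,0,0.033,0,0,-1,0,0.033,0,0,-0.3,0,0.033,0,0,-0.3]'; python3 -m jog '[0,0,-0.01,0,-0.3,0,0,-0.07,0,-0.3,0,-0.05,-0.15,0,-0.3,0,-0.13,-0.2,0,-0.3,0,-0.2,-0.2,0,-0.3,0,-0.2,-0.2,0,-0.3,0,-0.2,-0.2,0,-0.3]';python3 -c "
from workcell import *;s=get_state();print(s['eef_pos'],s['tool_rot'],s['joint_pos'])"
```

```text
clock: 6.02
eef_pos: [0.5121, -0.1494, 0.1073]
tool_rot: [0.992, 0.128, -0.0, -0.0]
force: [-0.4, 0.0, 0.1]
opening: 0.275
grasp_force: 0.0
clock: 6.6
eef_pos: [0.4868, -0.051, 0.2085]
tool_rot: [0.992, 0.129, 0.0, 0.0]
force: [-0.2, -0.2, 0.3]
opening: 0.347
grasp_force: 0.0
[ 0.48676806 -0.05095402  0.20846027] [9.91584371e-01 1.29461386e-01 4.17149423e-04 1.03454327e-04] [-1.28623243e-01  2.43055810e-01  1.93643425e+00  1.60928128e-05
  9.61243121e-01  1.18251230e+00]
```

```bash
python3 -m jog '[0,0,0,-0.5,-0.3,0,0,0,-0.5,-0.3,0,0,0,-0.5,-0.3,0,0,0,-0.5,-0.3,0,0,0,-0.5,-0.3,0,0,0,-0.5,-0.3,0,0,0,-0.5,-0.3,0,0,0,-0.5,-0.3]'; python3 -m jog '[0,0,0,-0.18,-0.3,0,0,0,-0.18,-0.3,0,0,0,-0.18,-0.3,0,0,0,-0.18,-0.3,0,0,0,-0.18,-0.3,0,0,0,-0.18,-0.3]';python3 - <<'E'
from h import *
s=get_state();print(s['eef_pos'],s['tool_rot'],s['joint_pos'])
c=calibration("wrist");np.save("wc3.npy",c,allow_pickle=True);w=camera("wrist");a=camera('scene')
o=np.zeros((384,800,3),np.uint8);o[:330,:440]=cv2.resize(w,(440,330))[:,:,::-1];o[:360,440:]=crop(a,255,205,90,90,4)
cv2.imwrite("pics/m3.png",o)
E
```

```text
clock: 7.27
eef_pos: [0.4871, -0.0538, 0.2069]
tool_rot: [0.808, 0.59, -0.001, -0.0]
force: [-0.0, 0.3, 0.9]
opening: 0.349
grasp_force: 0.0
clock: 7.77
eef_pos: [0.4871, -0.0537, 0.2069]
tool_rot: [0.613, 0.79, -0.0, -0.001]
force: [-0.6, -0.2, 0.6]
opening: 0.35
grasp_force: 0.0
[ 0.48710652 -0.05370493  0.20694468] [ 6.12576001e-01  7.90411365e-01 -4.71038795e-04 -5.43221341e-04] [-1.33923951e-01  2.47185848e-01  1.93499920e+00 -3.29538019e-04
  9.60820044e-01 -3.85899805e-01]
```

View pics/m3.png

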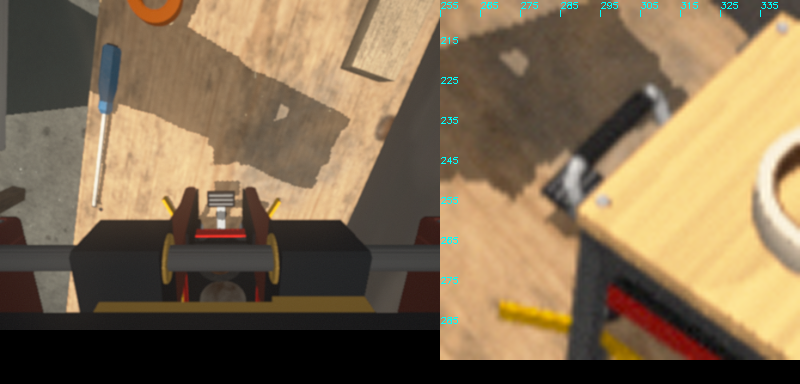

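```bash
python3 -m jog '[-0.08,0,0.05,0,-0.3,-0.118,0,0.11,0,-0.3,-0.118,0.002,0.16,0,-0.3,-0.118,0.002,0.194,0,-0.3,-0.118,0.002,0.194,0,-0.3]'; python3 -m jog '[-0.02,0,0,0.004,-0.3,-0.035,0,0,0.004,-0.3,-0.045,0,0,0.004,-0.3,-0.055,0,0,0.004,-0.3,-0.064,0,0,0.004,-0.3,-0.072,0,0,0.004,-0.3,-0.072,0,0,0.004,-0.3]'
```

```text
clock: 8.28
eef_pos: [0.5004, -0.1099, 0.1072]
tool_rot: [0.614, 0.789, -0.001, -0.003]
force: [0.2, 0.2, -0.1]
opening: 0.344
grasp_force: 0.0
clock: 8.87
eef_pos: [0.5124, -0.1454, 0.1112]
tool_rot: [0.618, 0.786, 0.0, 0.001]
force: [-0.3, -0.3, 0.3]
opening: 0.355
grasp_force: 0.0
```

```bash
python3 -m jog '[-0.004,0,0,0,-0.3,-0.008,0,0,0,-0.3,-0.01,0,0,0,-0.3,-0.01,0,0,0,-0.3]'; python3 -m jog '[-0.003,0,0,0,-0.3,-0.006,0,0,0,-0.3,-0.006,0,0,0,-0.3]'
```

```text
clock: 9.2
eef_pos: [0.513, -0.1495, 0.1107]
tool_rot: [0.618, 0.786, -0.0, 0.0]
force: [0.4, 0.0, 0.7]
opening: 0.349
grasp_force: 0.0
clock: 9.45
eef_pos: [0.5135, -0.1505, 0.1106]
tool_rot: [0.618, 0.786, 0.001, -0.001]
force: [0.7, 10.7, 3.3]
opening: 0.35
grasp_force: 5.2
```

```bash
python3 -m jog '[0.03,0,0,0,-1,0.08,-0.003,0,0,-1,0.08,-0.003,0.05,0,-1,0.08,-0.003,0.11,0,-1,0.08,-0.003,0.115,0,-1,0.08,-0.003,0.115,0,-1]'; python3 -c "
from h import *
s=get_state();print(s['eef_pos'],s['tool_rot'],s['force'])
ri=np.array([.5405,-.272]);a=-1.334;R=np.array([[np.cos(a),np.sin(a)],[-np.sin(a),np.cos(a)]]);print(R@(s['eef_pos'][:2]-ri))
c=calibration('side');print(proj('side',[[*(ri+R.T@[-.134,0]),.046]]),proj('scene',[[*(ri+R.T@[-.134,0]),.046]]))
b=camera('side');a=camera('scene');o=np.zeros((400,800,3),np.uint8);o[:]=np.hstack([crop(b,230,130,80,80,5),crop(a,265,205,80,80,5)]);cv2.imwrite('pics/m4.png',o)"
```

```text
clock: 9.95
eef_pos: [0.5013, -0.113, 0.052]
tool_rot: [0.618, 0.786, -0.001, -0.002]
force: [0.2, 0.7, -0.3]
opening: 0.009
grasp_force: 0.0
[ 0.50125038 -0.11298828  0.05200411] [ 0.6179131   0.78624375 -0.00091116 -0.00182399] [ 0.17574251  0.67885644 -0.27423452]
[-0.16378197 -0.00085185]
[[268.12149753 179.12099362]] [[293.47306971 253.05575959]]
```

View pics/m4.png

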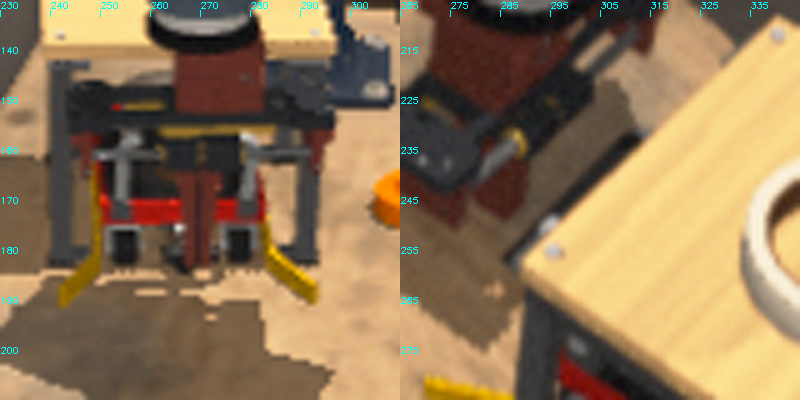

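```bash
python3 -m jog '[-0.01,0.002,0,0,-1,-0.02,0.002,0,0,-1,-0.02,0.002,0,0,-1,-0.02,0.002,0.012,0,-1,-0.02,0.002,0.02,0,-1,-0.02,0.002,0.026,0,-1,-0.02,0.002,0.026,0,-1]';python3 -c "
from h import *
s=get_state();print(s['eef_pos'],s['force'],s['ft_torque'])
ri=np.array([.5405,-.272]);a=-1.334;R=np.array([[np.cos(a),np.sin(a)],[-np.sin(a),np.cos(a)]]);print(R@(s['eef_pos'][:2]-ri))"
```

```text
clock: 10.63
eef_pos: [0.5056, -0.1232, 0.0394]
tool_rot: [0.618, 0.786, -0.0, -0.001]
force: [-0.3, -0.6, 0.4]
opening: 0.005
grasp_force: 0.0
[ 0.5056476  -0.12315318  0.03941084] [-0.2823842  -0.56358433  0.40648124] [0.00098458 0.00412693 0.02545664]
[-0.15286918  0.00103809]
```

```bash
python3 -m jog '[0,0,-0.022,0,-1,-0.006,0,-0.024,0,-1,-0.007,0,-0.024,0,-1,-0.007,0,-0.012,0,-1,-0.007,0,-0.004,0,-1,-0.007,0,0,0,-1]';python3 -c "
from h import *
s=get_state();print(s['eef_pos'],s['force'],s['ft_torque'])
ri=np.array([.5405,-.272]);a=-1.334;R=np.array([[np.cos(a),np.sin(a)],[-np.sin(a),np.cos(a)]]);print(R@(s['eef_pos'][:2]-ri))"
```

```text
clock: 11.13
eef_pos: [0.5065, -0.1265, 0.0394]
tool_rot: [0.618, 0.786, -0.0, -0.0]
force: [0.3, -0.1, 0.4]
opening: 0.007
grasp_force: 0.0
[ 0.50646837 -0.12653256  0.03937109] [ 0.32839513 -0.10525966  0.36758814] [-0.02705567 -0.02542082  0.00687501]
[-0.14939156  0.00104318]
```

```bash
python3 -m jog '[0,0,-0.022,0,-1,-0.006,0,-0.024,0,-1,-0.008,0,-0.024,0,-1,-0.008,0,-0.012,0,-1,-0.008,0,-0.004,0,-1,-0.008,0,0,0,-1]';python3 -c "
from h import *
s=get_state();print(s['eef_pos'],s['force'],s['ft_torque'])
ri=np.array([.5405,-.272]);a=-1.334;R=np.array([[np.cos(a),np.sin(a)],[-np.sin(a),np.cos(a)]]);print(R@(s['eef_pos'][:2]-ri))"; python3 -m jog '[0,0,0.004,0,-1,0,0,0.008,0,-1]'
```

```text
clock: 11.63
eef_pos: [0.5074, -0.1304, 0.0394]
tool_rot: [0.618, 0.786, -0.0, -0.0]
force: [0.6, -1.0, -1.4]
opening: 0.008
grasp_force: 0.0
[ 0.50742714 -0.13043732  0.03937907] [ 0.58247555 -0.98615283 -1.37980693] [-0.00333291 -0.02575761  0.04755613]
[-0.14537085  0.00105918]
clock: 11.8
eef_pos: [0.5084, -0.1305, 0.0363]
tool_rot: [0.618, 0.786, 0.0, 0.0]
force: [-1.3, 6.0, 18.9]
opening: 0.006
grasp_force: 8.3
```

```bash
python3 -c "
from h import *
s=get_state();print(s['eef_pos'],s['force'],s['ft_torque'])
"; python3 -m jog '[0,0,0,0,-1,0,0,0,0,-1]';python3 -c "
from h import *
s=get_state();print(s['eef_pos'],s['force'],s['ft_torque'])
"; python3 -m jog '[0,0,-0.006,0,-1,0,0,-0.006,0,-1]'
```

```text
[ 0.50839937 -0.13049501  0.03627142] [-1.25476636  6.03978154 18.85767453] [-0.03123185 -0.29095068  0.0955466 ]
clock: 11.97
eef_pos: [0.5088, -0.1305, 0.0366]
tool_rot: [0.618, 0.786, 0.0, 0.001]
force: [-0.6, 1.8, 6.2]
opening: 0.007
grasp_force: 2.9
[ 0.50875219 -0.1304614   0.03663087] [-0.57187825  1.83631019  6.18083737] [ 0.05614026 -0.17235507  0.13493239]
clock: 12.13
eef_pos: [0.5081, -0.1305, 0.0394]
tool_rot: [0.618, 0.786, 0.0, 0.0]
force: [0.4, 0.2, -0.4]
opening: 0.004
grasp_force: 0.0
```

```bash
python3 -m jog '[0.006,0,-0.01,0,-1,0.015,0,-0.01,0,-1,0.015,0,0,0,-1,0.015,0,0.006,0,-1,0.015,0,0.01,0,-1,0.015,0,0.014,0,-1,0.015,0,0.018,0,-1,0.015,0,0.018,0,-1]';python3 -c "
from h import *
s=get_state();print(s['eef_pos'],s['force'],s['ft_torque'])
ri=np.array([.5405,-.272]);a=-1.334;R=np.array([[np.cos(a),np.sin(a)],[-np.sin(a),np.cos(a)]]);print(R@(s['eef_pos'][:2]-ri))"
```

```text
clock: 12.8
eef_pos: [0.5059, -0.1233, 0.0296]
tool_rot: [0.618, 0.786, -0.0, -0.0]
force: [-1.0, 0.1, 0.7]
opening: 0.009
grasp_force: 0.1
[ 0.50590596 -0.12329251  0.02964819] [-1.01604885  0.08405237  0.71938783] [ 0.05193956 -0.01396616 -0.04443361]
[-0.15267314  0.00125655]
```

```bash
python3 -m jog '[0,0,0.008,0,-1,0,0,0.014,0,-1,0,0,0.02,0,-1,0,0,0.024,0,-1]'; python3 -m jog '[0,0,0.004,0,-1,0,0,0.007,0,-1]';python3 -c "
from h import *
s=get_state();print(s['eef_pos'],s['force'],s['ft_torque'])
ri=np.array([.5405,-.272]);a=-1.334;R=np.array([[np.cos(a),np.sin(a)],[-np.sin(a),np.cos(a)]]);print(R@(s['eef_pos'][:2]-ri))"
```

```text
clock: 13.13
eef_pos: [0.5061, -0.1232, 0.0178]
tool_rot: [0.618, 0.786, 0.0, -0.0]
force: [-1.3, 2.8, 3.5]
opening: 0.004
grasp_force: 2.3
clock: 13.3
eef_pos: [0.5063, -0.1227, 0.0152]
tool_rot: [0.618, 0.786, 0.0, -0.0]
force: [-2.1, 8.7, 20.1]
opening: 0.002
grasp_force: 10.7
[ 0.5062894  -0.12273084  0.01518885] [-2.05937307  8.69362484 20.14800615] [ 1.34250276  0.37668809 -0.03218955]
[-0.15312918  0.00176105]
```

```bash
python3 -m jog '[0,0,0,0,-1,0.004,0,-0.02,0,-1,0.02,0,-0.05,0,-1,0.06,0,-0.11,0,-1,0.12,0,-0.19,0,-1,0.2,0,-0.27,0,-1,0.28,0,-0.35,0,-1,0.28,0,-0.4,0,-1]'; python3 -m jog '[0.1,0,-0.1,0,-1,0.2,0,-0.1,0,-1,0.2,0,-0.1,0,-1,0.2,0,-0.1,0,-1]';python3 - <<'E'
from h import *
s=get_state();print(s['eef_pos'],s['force'])
c=calibration("wrist");np.save("wc4.npy",c,allow_pickle=True);w=camera("wrist");b=camera('side');a=camera('scene')
ri=np.array([.5405,-.272]);t=-1.334;R=np.array([[np.cos(t),np.sin(t)],[-np.sin(t),np.cos(t)]])
L=lambda x,y,z:[*(ri+R.T@[x,y]),z]
for n in("side","scene","wrist"):print(n,np.round(proj(n,[L(-.134,0,.046),L(-.133,0,.022),L(-.108,0,.118),L(-.085,.06,.057),L(-.085,-.06,.057)]),1).tolist())
cv2.imwrite("pics/m5.png",np.vstack([np.hstack([crop(b,235,140,66,60,6),crop(a,270,215,66,60,6)]),cv2.resize(crop(w,180,200,160,80,4)[:,:,:],(792,240))]))
E
```

```text
clock: 13.97
eef_pos: [0.4728, 0.007, 0.2001]
tool_rot: [0.618, 0.786, -0.001, -0.001]
force: [0.3, -0.2, -0.0]
opening: 0.003
grasp_force: 0.0
clock: 14.3
eef_pos: [0.4512, 0.1063, 0.252]
tool_rot: [0.617, 0.787, 0.002, 0.001]
force: [0.5, -0.7, 0.5]
opening: 0.007
grasp_force: 0.0
[0.45116811 0.10634637 0.25204408] [ 0.49557875 -0.72540265  0.47063144]
side [[268.1, 179.1], [268.0, 184.9], [268.1, 157.5], [250.7, 170.2], [283.9, 169.9]]
scene [[293.5, 253.1], [293.1, 258.8], [303.8, 240.9], [322.4, 247.1], [294.4, 275.3]]
wrist [[255.5, 326.8], [255.6, 316.3], [255.2, 383.5], [294.4, 358.5], [216.5, 358.2]]
```

View pics/m5.png

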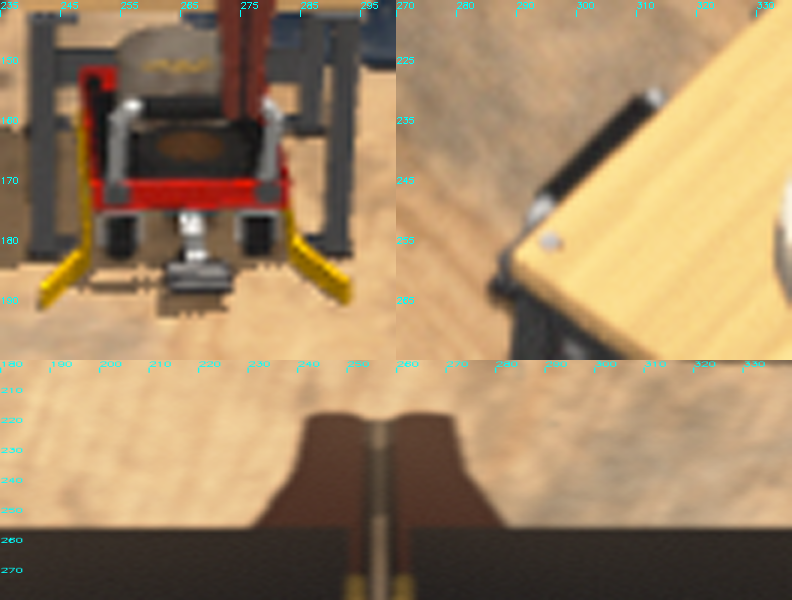

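```bash
python3 -c "
from workcell import *;print(sign_off())"
```

```text
the job is handed in; nothing more can be done
None
```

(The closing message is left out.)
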